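# Measure the slot depth of a mould bar with a sprung depth gauge

## Task

Take the depth gauge from its wooden rest, feel for the slot in the aluminium bar with its sprung probe and push the gauge down until its steel base sits flat on the bar; then let go of it and press the yellow sleeve down until its top is flush with the top of the red stem, so that the reading is marked. Leave the gauge standing flat in the slot, never press on the bar with more than 35 N, and do not disturb the figure, the paint pot or the glue bottle.

Things in the scene. Friction and masses are not known exactly. Their poses are not given: they have to be found in the camera images.
- gauge_grip (a point): centre of the depth gauge's upright black column, 32 mm above the underside of the gauge's base. The column is 26 mm (gauge x) by 30 mm (gauge y) and spans 8 to 46 mm above that underside; white ticks on its -x face. Above it stand a red stem and a yellow sleeve (at first up to 66 mm). z points up. The gauge weighs about 0.3 kg. Keep finger tips above the base bar
- gauge_foot (a point): centre of the underside of the gauge's base, where the probe comes out; axes as gauge_grip. The base is a steel bar 46 mm (x) by 80 mm (y) by 8 mm thick. On the bar's flat face beside the slot the base cannot come flat: the probe's stop is reached first, 6 mm above. Once pushed flat in the slot the gauge stays flat by itself
- probe (a joint): m the sprung probe is pushed up: 0 = tip 20 mm below the base (free in air), 0.014 = end stop, tip 6 mm below. A 6 mm round brass pin with bevelled tip; pushing in takes 4.4 N at first, 6 N at the stop (spring 2.6 N rising 0.11 N/mm, plus 1.8 N brake); in air it springs out again. The gauge's weight alone does not push it in
- stem_top (a point): centre of the flat top of the red stem, 9 mm across, which is one with the probe: it stands 2 mm above the column with the probe out and rises as the probe is pushed in
- sleeve_top (a point): centre of the flat top ring of the yellow marker sleeve round the stem, 23 mm outside and 11 mm inside diameter; z along the gauge's z. At the start it stands 17 to 20 mm above the column, always higher than the stem, even when the gauge is seated
- sleeve (a joint): how far the sleeve is pushed down, in m, 0 (top) to 0.019; it slides against 2.5 N of friction and stays where it is left
- holder_top (a point): middle of the fixed blue holder (84 mm x by 160 mm y, walls 26 mm high with white centre marks) at the height of the aluminium bar's top face, 34 mm above the table. Bar 62 mm (x) by 116 mm (y), does not move; a slot 9 mm wide runs through its middle along x. The bar was laid in by eye: the slot is up to 9 mm to either side (y) of this point. Slot depth unknown, 8 to 15 mm
- rest: fixed wooden rest, 60 mm (x) by 100 mm (y) by 30 mm, on which the gauge's base lies with the probe hanging in a 40 mm wide gap; origin at the centre of its underside on the table
- cork_figure2_mid (a point): centre (45 mm up) of a small painted figure on a cork, 26 mm across, 90 mm high; leave alone
- paint_pot9_mid (a point): centre (26 mm up) of a paint pot with white cap, 41 x 35 x 52 mm; leave alone
- instant_glue_mid (a point): centre (41 mm up) of a small glue bottle with red cap, 20 mm across, 82 mm high; leave alone
Not all that is in view belongs to the job. Of the things that look like the part that bears holder_top, the larger one is meant.

How it is judged (in metres and radians):
On the way, in this order (a step that is already met when the one before it is completed fails the run):
1. the gauge is pushed down, probe in the slot, until its base sits flat on the bar (z of gauge_foot in the frame of holder_top between -0.003 and 0.0015 m and horizontal distance between gauge_foot and holder_top below 0.035 m and angle between gauge_foot's own z axis and vertical below 0.04 rad), for 0.3 s.
2. the sleeve is flush with the stem while the base sits flat (z of gauge_foot in the frame of holder_top below 0.002 m and z of sleeve_top in the frame of stem_top between -0.0018 and 0.0018 m), for 0.2 s.
At the end, for the whole second after the job is handed in: the gauge stands by itself, upright to 0.04 rad, with its base within 2 mm of the bar's top face (probe in the slot, within 35 mm of the holder's middle), and the sleeve's top is level with the stem's top within 1.8 mm (all of step 2 and z of gauge_foot in the frame of holder_top above -0.003 m and horizontal distance between gauge_foot and holder_top below 0.035 m and angle between gauge_foot's own z axis and vertical below 0.04 rad and velocity of joint sleeve below 0.005 m/s); the robot touches nothing.
It fails at once if the bar or holder is pressed with more than 35 N (contact force between holder and anything else above 35 N).
It fails at once if a bystander is moved by more than 15 mm (distance of any of cork_figure2_mid, paint_pot9_mid, instant_glue_mid from where it was at the start of the episode above 0.015 m).
It also fails if it takes over 64 s, if anything falls off the work surface, if the arm or the gripper's body presses on something with over 40 N, if the wrist force passes 120 N, or if a joint passes its speed limit or range.

## Robot

A 6-joint arm with a two-finger parallel gripper is mounted at the origin on a cart in front of the work surface, level with it; the furniture and walls round the work are solid. World frame = base frame: x ahead of the robot, y to its left, z up, the work surface at z = 0. Lengths are in mm, angles in degrees, forces in N, time in s.
With the tool pointing down it reaches from about 300 to 850 mm from the base axis. Payload 4.2 kg.
Tool frame: the origin (TCP) lies at the very end of the fingers, on their centre line; the grasp point (between the pads) lies 19 mm behind it; z points along the fingers, y is the line along which they close (so a half turn about z gives the same grasp; the last joint's range is limited). The gripper opens to 91 mm and grips with 3 to 60 N. Pads are 32 mm wide; open, the fingers measure 118 mm over their backs; the gripper's body (76 mm by 178 mm) begins 60 mm behind the grasp point.
Start: joints at [-65.604, 18.312, 89.639, -0, 72.044, -1.146], TCP at [247.934, -518.818, 213.976] pointing down, gripper open.
Joint ranges: [-177.97, 177.97], [-48.28, 115.42], [12.27, 149.76], [-77.06, 257.06], [2.81, 150.46], [-146.56, 146.56]. Speed limits (degrees/s): [147.25, 147.25, 180, 180, 180, 180].

## Interface

Orientations are given as [roll, pitch, yaw] about the fixed x, y, z axes, in that order (R = Rz(yaw) Ry(pitch) Rx(roll)).
In Python, from workcell import env, eyes gives the robot as it stands.
- The arm moves only by the tool send_rows, never from a script. Its argument "targets" is text: rows parted by semicolons, each of 7 numbers parted by spaces: the shift along the tool's x, y, z in m, then the turn, a rotation vector about the tool's x, y, z in degrees, then the opening in per cent of the stroke, from 0 (shut) to 100 (fully open). A call has 1 to 12 rows; each row is the pose to reach, as a shift and turn from the pose commanded when the call began, along the tool's axes at that moment; what a row does not reach only later rows make up. A row lasts 1/12 s, in which the tool goes at most 41.7 mm and 7.16 degrees, less where a joint would pass 70% of its speed; a pose out of reach is approached as far as the arm can. A call with a gripper value outside its range is refused whole. The fingers move at their own pace and stop on an object; "grip_force" is the grip in N (left out, the last holds). Time passes only in rows, so rows that repeat a pose let the fingers close. It gives the time, the measured TCP pose, the force, the opening and the grip force at its end, in the units of the state.
- env.state(): the state, without advancing time (a new reading comes with each control period).
- eyes.grab_frame(name): name is "scene" or "top"; returns a dict with "image" (384x512x3 uint8, blue, green, red), "fovy" (degrees; the focal length in pixels is half the picture's height over the tangent of half this angle, whatever the lens; pixels are square), "cx", "cy" (the principal point, pixels), "eye" and "attitude" of the camera in the world. Camera axes: x right, y up, looking along -z (the intrinsics and any distortion apply to the point x, -y, -z); pixel columns grow to the right and rows downward; lengths in mm; the calibration is good to about 2 mm. A picture is of the moment at which its call begins. There is no depth.
- env.job_done(): hands the job in; it is judged then, once.
The state is a dict: "time_s": time; "qpos": joint angles; "qvel": joint speeds; "effort": joint torques, N m; "ee_pos": TCP position; "ee_rot": TCP orientation; "force": force on the tool from outside, world axes, zero at the start; "torque": the same for the moment, N m; "gripper_width": finger opening in mm; "gripper_force": force on a finger pad.
Only numpy, scipy, OpenCV 4.12 (cv2) and the standard library are available. Lean on these libraries where they do the work, as an engineer would, in place of code of your own. Each camera call takes 0.05 s, during which the arm holds its last target. There are 200 camera calls.

## Working session

There is one attempt and no reset: what is moved stays moved. The work goes in short steps, Python scripts to look and compute and a tool call to move; the robot and the scene stay as the last step left them, time stands still between calls to the robot, and variables do not carry over. Pictures are saved under pics/ and viewed, at most 10 in all, crops included, and the job is handed in when it is done.

Besides the shell and the picture viewer there is one more tool, called after "Call:" by a JSON object that holds its "api" and its "payload". send_rows: Moves the arm, as the interface text tells. Its arguments: {"type":"object","properties":{"targets":{"type":"string"},"grip_force":{"type":"number"}},"required":["targets"]}

```bash
mkdir -p pics; ls
python3 - <<'E'
from workcell import env, eyes
import cv2
print(env.state())
for n in("scene","top"):
    f=eyes.grab_frame(n); cv2.imwrite(f"pics/{n}0.png",f["image"])
    print(n,{k:v for k,v in f.items() if k!="image"})
E
```

```text
pics
{'time_s': 0.0, 'qpos': array([-6.56034238e+01,  1.83520698e+01,  8.97071636e+01, -2.18715621e-03,
        7.20421749e+01, -1.14622579e+00]), 'qvel': array([ 0.02934529, -0.10295365,  0.02110376, -0.03276284, -0.04317826,
       -0.00737284]), 'effort': array([ 1.06431132e-04, -4.12457013e+01, -2.31974334e+01,  7.27694621e-02,
        4.58022463e-02, -1.62809711e-04]), 'ee_pos': array([ 247.71067055, -518.34973679,  213.11083854]), 'ee_rot': array([-1.79898570e+02,  5.04138529e-05,  2.55434782e+01]), 'force': array([0.65649241, 0.20546865, 0.09335699]), 'torque': array([-0.0391497 , -0.00153656, -0.01938772]), 'gripper_force': 0.0, 'gripper_width': 91.27844580429178}
scene {'fovy': 57.06107573596956, 'cx': 247.76615166734925, 'cy': 193.5559021631067, 'eye': array([ 91.08447593, 596.12818705, 528.89727234]), 'attitude': array([  59.19762431,   -0.84746685, -143.03696001])}
top {'fovy': 56.8210965700783, 'cx': 257.15611718099245, 'cy': 194.9969711635941, 'eye': array([405.27080009,  12.79280956, 925.54049745]), 'attitude': array([  7.15483058,   0.74624333, -88.40273639])}
```

View pics/scene0.png

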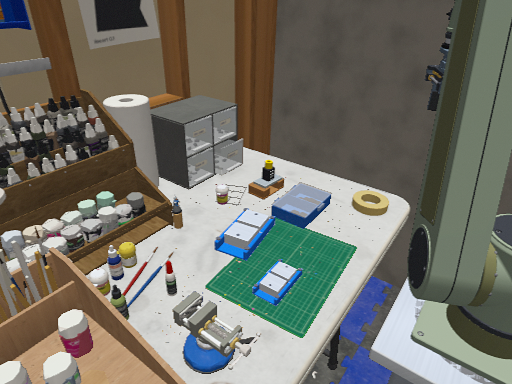

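View pics/top0.png

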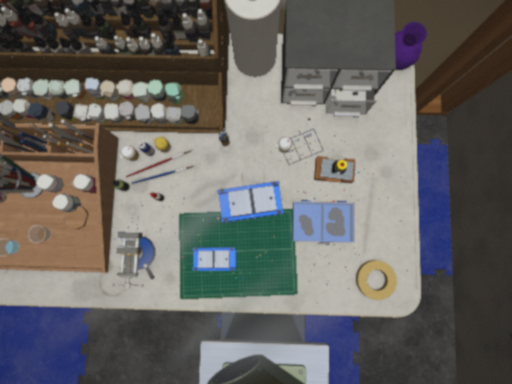

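The top view shows two blue holders, at (251,201) and (214,259). The upper one is larger and fits 84x160 mm better. The gauge on its wooden rest, with the yellow sleeve, is at (335,168), or (267,183) in the scene view. I'll confirm this in one enlarged crop montage.

```bash
cat > h.py <<'E'
import numpy as np, cv2
from scipy.spatial.transform import Rotation as R
def ray(f,u,v):
    h=f["image"].shape[0]; F=h/2/np.tan(np.radians(f["fovy"])/2)
    d=np.array([(u-f["cx"])/F,-(v-f["cy"])/F,-1.])
    return np.array(f["eye"]), R.from_euler("xyz",f["attitude"],degrees=True).apply(d)
def onz(f,u,v,z):
    e,d=ray(f,u,v); return (e+d*(z-e[2])/d[2])
def tri(f1,p1,f2,p2):
    a,d=ray(f1,*p1);b,g=ray(f2,*p2)
    s=np.linalg.lstsq(np.c_[d,-g],b-a,rcond=None)[0]
    P,Q=a+s[0]*d,b+s[1]*g
    return (P+Q)/2,np.linalg.norm(P-Q)
def proj(f,P):
    h=f["image"].shape[0]; F=h/2/np.tan(np.radians(f["fovy"])/2)
    c=R.from_euler("xyz",f["attitude"],degrees=True).inv().apply(np.asarray(P)-f["eye"])
    return f["cx"]-F*c[0]/c[2], f["cy"]+F*c[1]/c[2]
E
python3 - <<'E'
from workcell import env, eyes
from h import *
t=eyes.grab_frame("top"); s=eyes.grab_frame("scene")
c=lambda f,x,y,w,h,k:cv2.resize(f["image"][y:y+h,x:x+w],None,fx=k,fy=k,interpolation=cv2.INTER_CUBIC)
m=np.vstack([np.hstack([c(t,213,172,76,56,5),c(s,205,200,76,56,5)]),np.hstack([c(t,300,142,76,56,5),c(s,235,152,76,56,5)])])
cv2.imwrite("pics/m1.png",m)
for n,f in(("t",t),("s",s)):
    hsv=cv2.cvtColor(f["image"],cv2.COLOR_BGR2HSV)
    for nm,lo,hi in(("blue",(100,150,90),(118,255,255)),("yel",(22,150,120),(33,255,255)),("wood",(5,90,60),(20,220,220))):
        k=cv2.inRange(hsv,lo,hi)
        N,l,st,ce=cv2.connectedComponentsWithStats(k)
        for i in range(1,N):
            if st[i,4]>(8 if nm=="yel" else 60) and 190<ce[i][0]<370 and 140<ce[i][1]<300:
                cnt=np.argwhere(l==i)[:,::-1].astype(np.float32)
                print(n,nm,st[i],ce[i].round(1),cv2.boxPoints(cv2.minAreaRect(cnt)).round(1).tolist())
E
```

```text
t blue [274 185  10  28 104] [278.  198.4] [[272.6000061035156, 185.8000030517578], [277.29998779296875, 184.6999969482422], [283.3999938964844, 211.89999389648438], [278.79998779296875, 213.0]]
t blue [221 207  56  15 259] [245.4 215.3] [[221.0, 207.0], [276.0, 207.0], [276.0, 221.0], [221.0, 221.0]]
t blue [193 247  43  24 336] [216.9 258.5] [[193.0, 247.0], [235.0, 247.0], [235.0, 270.0], [193.0, 270.0]]
t yel [337 160   9  10  62] [341.3 164.5] [[337.0, 160.0], [345.0, 160.0], [345.0, 169.0], [337.0, 169.0]]
t wood [315 157  39  25 191] [324.4 171.8] [[313.79998779296875, 178.60000610351562], [316.29998779296875, 156.0], [355.1000061035156, 160.3000030517578], [352.6000061035156, 183.0]]
s blue [ 215  195  116   66 1189] [266.8 230.7] [[208.60000610351562, 236.39999389648438], [319.20001220703125, 175.39999389648438], [337.70001220703125, 208.89999389648438], [227.10000610351562, 269.8999938964844]]
s blue [252 270  50  36 406] [275.5 289.7] [[249.89999389648438, 290.70001220703125], [279.8999938964844, 253.8000030517578], [302.5, 272.20001220703125], [272.5, 309.0]]
s yel [265 160   8   9  55] [268.5 163.9] [[265.0, 160.0], [272.0, 160.0], [272.0, 168.0], [265.0, 168.0]]
s yel [220 198   7   3  12] [223.3 199.2] [[220.0, 199.0], [225.8000030517578, 197.8000030517578], [226.1999969482422, 199.8000030517578], [220.39999389648438, 200.89999389648438]]
s wood [249 179  35  20 350] [264.9 189.1] [[248.0, 182.39999389648438], [283.0, 178.89999389648438], [284.70001220703125, 195.89999389648438], [249.6999969482422, 199.39999389648438]]
```

View pics/m1.png

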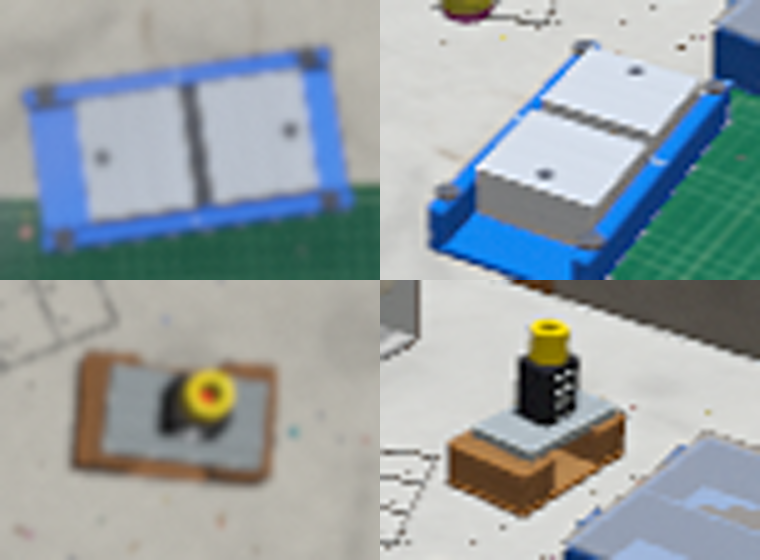

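The crops confirm the larger holder: bar with a dark slot, and white marks at about (248,187) and (252,215). The gauge on the rest has its ticks toward the robot, its sleeve top at (341,164) in the top view, and its base lying along y with a small yaw.

Run:
```python
from workcell import env, eyes
from h import *
t=eyes.grab_frame("top"); s=eyes.grab_frame("scene")
np.set_printoptions(precision=1,suppress=True)
T=lambda x,y,ox,oy:((x+.5)/5-.5+ox,(y+.5)/5-.5+oy)
H=lambda x,y,z:onz(t,*T(x,y,213,172),z)
S=lambda x,y,z:onz(s,*T(x-380,y,205,200),z)
print("corners",[H(*p,26) for p in((22,92),(327,45),(353,207),(43,252))])
m=[H(177,75,26),H(197,218,26)];print("marks top",m,(m[0]+m[1])/2)
m=[S(517,120,26),S(658,160,26)];print("marks scene",m,(m[0]+m[1])/2)
sl=[H(187,84,34),H(204,205,34)];print("slot top",sl,sum(sl)/2)
# scene slot: far edge line, near edge
sl=[S(541,105,34),S(650,139,34)];print("slot scene",sl,sum(sl)/2)
G=lambda x,y,z:onz(t,*T(x,y,300,142),z)
b=[G(*p,38) for p in((105,85),(276,100),(269,189),(102,174))];print("base",b,sum(b)/4)
print("yaws",[np.degrees(np.arctan2(*(b[i]-b[j])[:2][::-1])) for i,j in((0,1),(3,2),(0,3),(1,2))])
st,ss=T(208,113,300,142),T(170,47,235,152)
print("sleeve",tri(t,st,s,ss),onz(t,*st,96),onz(s,*ss,96))
g=[G(*p,30) for p in((85,72),(275,85),(272,202),(75,188))];print("rest",g,sum(g)/4)
```

```text
corners [array([528. , 130.9,  26. ]), array([556.4, -24.8,  26. ]), array([473.6, -39.7,  26. ]), array([446.5, 116.8,  26. ])]
marks top [array([538.9,  51.7,  26. ]), array([465.9,  39.3,  26. ])] [502.4  45.5  26. ]
marks scene [array([536.7,  55.3,  26. ]), array([464.1,  39.3,  26. ])] [500.4  47.3  26. ]
slot top [array([533.2,  46.2,  34. ]), array([472. ,  35.7,  34. ])] [502.6  40.9  34. ]
slot scene [array([528.3,  47.1,  34. ]), array([470.6,  37.1,  34. ])] [499.5  42.1  34. ]
base [array([ 614. , -131.5,   38. ]), array([ 608.3, -218.2,   38. ]), array([ 562.4, -214.4,   38. ]), array([ 567.9, -130.2,   38. ])] [ 588.2 -173.6   38. ]
yaws [np.float64(86.28663356650605), np.float64(86.2359543493969), np.float64(-1.5600018458330558), np.float64(-4.73782479772006)]
sleeve (array([ 587.6, -171.8,   94.2]), np.float64(1.6911923053607727)) [ 588.  -170.9   96. ] [ 584.7 -168.8   96. ]
rest [array([ 622.4, -122.5,   30. ]), array([ 618. , -219.9,   30. ]), array([ 557.1, -218. ,   30. ]), array([ 561.8, -117.8,   30. ])] [ 589.8 -169.5   30. ]
```

```bash
cat > go.py <<'E'
import sys; from workcell import env; from h import *
np.set_printoptions(precision=4,suppress=True)
def delta(x,y,z,yaw):
    s=env.state(); r=R.from_euler("xyz",s["ee_rot"],degrees=True); q=R.from_euler("xyz",[180,0,yaw],degrees=True)
    print("at",s["time_s"],s["ee_pos"],s["ee_rot"],"F",s["force"],s["gripper_width"])
    print("shift",r.inv().apply(np.array([x,y,z])-s["ee_pos"])/1000,"turn",(r.inv()*q).as_rotvec(degrees=True))
if __name__=="__main__": delta(*map(float,sys.argv[1:5]))
E
python3 go.py 587 -171.5 150 -3.7
```

```text
at 0.3 [ 247.8561 -518.6673  213.6857] [-179.9692   -0.0011   25.5433] F [ 0.186   1.8398 -0.0163] 91.22881260016317
shift [ 0.4557 -0.167   0.0638] turn [-0.0304  0.0067 29.2433]
```

Call:
{"api": "send_rows", "payload": {"targets": "0.4557 -0.167 0.0638 0 0 29.24 100;0.4557 -0.167 0.0638 0 0 29.24 100;0.4557 -0.167 0.0638 0 0 29.24 100;0.4557 -0.167 0.0638 0 0 29.24 100;0.4557 -0.167 0.0638 0 0 29.24 100;0.4557 -0.167 0.0638 0 0 29.24 100;0.4557 -0.167 0.0638 0 0 29.24 100;0.4557 -0.167 0.0638 0 0 29.24 100;0.4557 -0.167 0.0638 0 0 29.24 100;0.4557 -0.167 0.0638 0 0 29.24 100;0.4557 -0.167 0.0638 0 0 29.24 100;0.4557 -0.167 0.0638 0 0 29.24 100"}}

```text
time_s: 1.3
ee_pos: [587.4, -170.8, 150.1]
ee_rot: [180.0, -0.0, -3.7]
force: [-0.2, -0.0, -0.3]
gripper_width: 91.6
gripper_force: 0.0
```

```bash
python3 go.py 587 -171.5 45 -3.7
```

```text
at 1.3 [ 587.3787 -170.7684  150.0657] [179.9877  -0.0015  -3.6852] F [-0.2113 -0.0432 -0.3119] 91.59976906651534
shift [-0.0003  0.0007  0.1051] turn [ 0.0123 -0.0015  0.0148]
```

Call:
{"api": "send_rows", "payload": {"targets": "0 0 0.03 0 0 0 100;0 0 0.06 0 0 0 100;0 0 0.08 0 0 0 100;0 0 0.095 0 0 0 100;0 0 0.105 0 0 0 100;0 0 0.105 0 0 0 100", "grip_force": 30}}

```text
time_s: 1.8
ee_pos: [584.8, -172.0, 43.0]
ee_rot: [-179.9, 0.3, -3.7]
force: [-0.5, -0.4, -0.4]
gripper_width: 91.5
gripper_force: 0.0
```

Call:
{"api": "send_rows", "payload": {"targets": "0 0 0 0 0 0 10;0 0 0 0 0 0 10;0 0 0 0 0 0 10;0 0 0 0 0 0 10;0 0 0 0 0 0 10;0 0 0 0 0 0 10;0 0 0 0 0 0 10;0 0 0 0 0 0 10", "grip_force": 30}}

```text
time_s: 2.47
ee_pos: [586.3, -172.6, 45.5]
ee_rot: [180.0, -0.0, -3.7]
force: [0.8, 0.2, 0.6]
gripper_width: 40.9
gripper_force: 0.0
```

Call:
{"api": "send_rows", "payload": {"targets": "0 0 0 0 0 0 10;0 0 0 0 0 0 10;0 0 0 0 0 0 10;0 0 0 0 0 0 10;0 0 0 0 0 0 10;0 0 0 0 0 0 10", "grip_force": 40}}

```text
time_s: 2.97
ee_pos: [586.3, -172.6, 45.3]
ee_rot: [180.0, -0.0, -3.7]
force: [-0.5, 0.1, -0.7]
gripper_width: 29.8
gripper_force: 40.0
```

Run:
```python
from workcell import env, eyes
from h import *
s=eyes.grab_frame("scene");t=eyes.grab_frame("top")
c=lambda f,x,y,w,h,k:cv2.resize(f["image"][y:y+h,x:x+w],None,fx=k,fy=k,interpolation=cv2.INTER_CUBIC)
cv2.imwrite("pics/m2.png",np.hstack([c(s,220,110,95,95,4),c(t,290,110,95,95,4)]))
print(env.state()["gripper_width"],env.state()["gripper_force"],env.state()["ee_pos"])
```

```text
30.035256944505775 39.998170137405396 [ 586.26716711 -172.59218093   45.31713524]
```

View pics/m2.png

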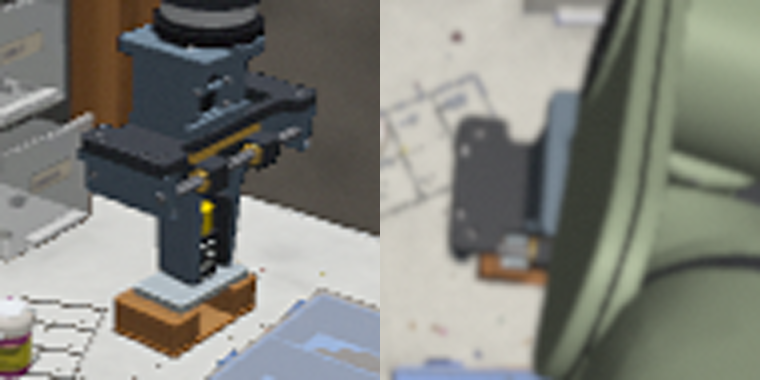

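The column is held between the fingers (width 30 mm), with the base flat on the rest. Now I lift and carry it.

Call:
{"api": "send_rows", "payload": {"targets": "0 0 -0.02 0 0 0 10;0 0 -0.045 0 0 0 10;0 0 -0.07 0 0 0 10;0 0 -0.07 0 0 0 10;0 0 -0.07 0 0 0 10"}}

```text
time_s: 3.48
ee_pos: [586.6, -172.6, 115.8]
ee_rot: [180.0, -0.1, -3.7]
force: [-0.5, -0.4, -3.5]
gripper_width: 29.5
gripper_force: 40.0
```

```bash
python3 go.py 501.3 41.4 85 10
```

```text
at 3.4833 [ 586.6435 -172.5902  115.8308] [179.9752  -0.1083  -3.7022] F [-0.5136 -0.363  -3.4627] 29.510845909491557
shift [-0.099  -0.208   0.0306] turn [  0.0376  -0.1048 -13.7022]
```

Call:
{"api": "send_rows", "payload": {"targets": "-0.017 -0.035 0 0 0 -3 10;-0.033 -0.07 0 0 0 -6 10;-0.05 -0.105 0 0 0 -9 10;-0.066 -0.14 0 0 0 -12 10;-0.083 -0.175 0.01 0 0 -13.7 10;-0.094 -0.197 0.02 0 0 -13.7 10;-0.099 -0.208 0.0306 0 0 -13.7 10;-0.099 -0.208 0.0306 0 0 -13.7 10;-0.099 -0.208 0.0306 0 0 -13.7 10;-0.099 -0.208 0.0306 0 0 -13.7 10"}}

```text
time_s: 4.32
ee_pos: [500.9, 40.9, 84.1]
ee_rot: [180.0, 0.1, 10.0]
force: [0.8, -0.4, -3.0]
gripper_width: 30.4
gripper_force: 40.0
```

Run:
```python
from workcell import env, eyes
from h import *
s=eyes.grab_frame("scene");st=env.state();print(st["ee_pos"],st["ee_rot"],st["force"])
c=lambda f,x,y,w,h,k:cv2.resize(f["image"][y:y+h,x:x+w],None,fx=k,fy=k,interpolation=cv2.INTER_CUBIC)
cv2.imwrite("pics/m3.png",c(s,185,140,120,120,5))
```

```text
[501.3319593   40.68544405  84.45077467] [1.79979644e+02 2.83810585e-03 9.95477774e+00] [ 0.45413824 -1.33165771 -3.42698045]
```

View pics/m3.png

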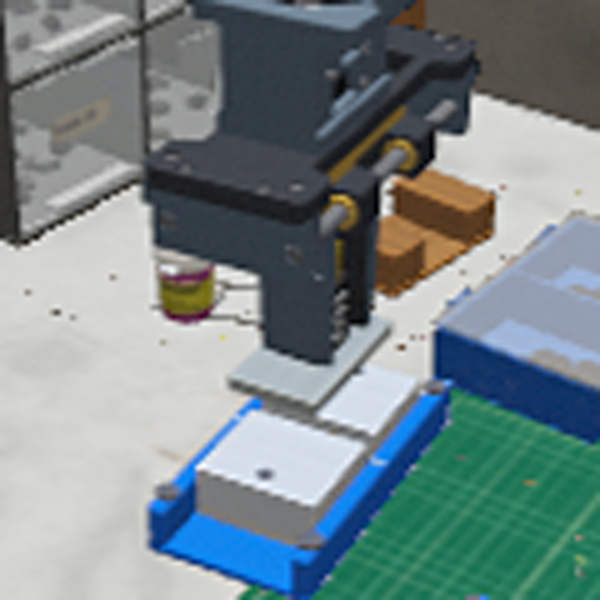

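The gauge hangs level over the bar, aligned with the slot (slot end at about crop (370,440)). Now I feel downward.

Call:
{"api": "send_rows", "payload": {"targets": "0 0 0.005 0 0 0 10;0 0 0.01 0 0 0 10;0 0 0.013 0 0 0 10;0 0 0.015 0 0 0 10;0 0 0.0165 0 0 0 10;0 0 0.018 0 0 0 10;0 0 0.018 0 0 0 10;0 0 0.018 0 0 0 10"}}

```text
time_s: 5.03
ee_pos: [500.9, 41.4, 66.7]
ee_rot: [180.0, -0.0, 10.0]
force: [0.5, -0.7, -3.3]
gripper_width: 29.9
gripper_force: 40.0
```

Call:
{"api": "send_rows", "payload": {"targets": "0 0 0.001 0 0 0 10;0 0 0.002 0 0 0 10;0 0 0.003 0 0 0 10;0 0 0.003 0 0 0 10;0 0 0.003 0 0 0 10"}}

```text
time_s: 5.45
ee_pos: [500.8, 41.4, 63.6]
ee_rot: [180.0, 0.0, 10.0]
force: [0.1, 0.1, -2.4]
gripper_width: 30.3
gripper_force: 40.0
```

The probe is 5–6 mm below the bar face with no reaction, so it is in the slot. I keep descending gently.

Call:
{"api": "send_rows", "payload": {"targets": "0 0 0.002 0 0 0 10;0 0 0.004 0 0 0 10;0 0 0.006 0 0 0 10;0 0 0.008 0 0 0 10;0 0 0.01 0 0 0 10;0 0 0.0115 0 0 0 10;0 0 0.0115 0 0 0 10;0 0 0.0115 0 0 0 10"}}

```text
time_s: 6.12
ee_pos: [500.9, 41.4, 52.3]
ee_rot: [180.0, -0.0, 10.0]
force: [-0.5, 1.2, -0.5]
gripper_width: 30.2
gripper_force: 40.0
```

Call:
{"api": "send_rows", "payload": {"targets": "0 0 0.0005 0 0 0 10;0 0 0.001 0 0 0 10;0 0 0.0015 0 0 0 10;0 0 0.002 0 0 0 10;0 0 0.002 0 0 0 10;0 0 0.002 0 0 0 10"}}

```text
time_s: 6.62
ee_pos: [500.9, 41.4, 50.2]
ee_rot: [180.0, -0.0, 10.0]
force: [-0.9, -0.5, 1.8]
gripper_width: 29.9
gripper_force: 40.0
```

Call:
{"api": "send_rows", "payload": {"targets": "0 0 0.0005 0 0 0 10;0 0 0.001 0 0 0 10;0 0 0.001 0 0 0 10;0 0 0.001 0 0 0 10"}}

```text
time_s: 6.95
ee_pos: [500.9, 41.4, 49.3]
ee_rot: [180.0, -0.0, 10.0]
force: [-1.1, 0.7, 2.8]
gripper_width: 30.5
gripper_force: 40.0
```

Call:
{"api": "send_rows", "payload": {"targets": "0 0 0.0005 0 0 0 10;0 0 0.0005 0 0 0 10;0 0 0.0005 0 0 0 10"}}

```text
time_s: 7.2
ee_pos: [500.9, 41.4, 49.3]
ee_rot: [180.0, -0.0, 10.0]
force: [-2.5, 0.1, 6.4]
gripper_width: 29.8
gripper_force: 40.0
```

Call:
{"api": "send_rows", "payload": {"targets": "0 0 0.0005 0 0 0 10;0 0 0.0005 0 0 0 10;0 0 0.0005 0 0 0 10"}}

```text
time_s: 7.45
ee_pos: [500.9, 41.4, 49.2]
ee_rot: [180.0, -0.0, 10.0]
force: [-3.2, -0.5, 11.1]
gripper_width: 29.8
gripper_force: 40.0
```

The base is seated at TCP z 49.2, matching the 49.3 expected, with a clear force rise. I hold briefly, then release.

Call:
{"api": "send_rows", "payload": {"targets": "0 0 0 0 0 0 10;0 0 0 0 0 0 10;0 0 0 0 0 0 10;0 0 0 0 0 0 10;0 0 0 0 0 0 10;0 0 0 0 0 0 50;0 0 -0.001 0 0 0 90;0 0 -0.001 0 0 0 90;0 0 -0.001 0 0 0 90;0 0 -0.001 0 0 0 90;0 0 -0.001 0 0 0 90;0 0 -0.001 0 0 0 90"}}

```text
time_s: 8.45
ee_pos: [500.8, 41.4, 49.0]
ee_rot: [180.0, 0.0, 10.0]
force: [0.5, 0.3, -0.3]
gripper_width: 73.9
gripper_force: 0.0
```

Call:
{"api": "send_rows", "payload": {"targets": "0 0 -0.01 0 0 0 90;0 0 -0.04 0 0 0 90;0 0 -0.07 0 0 0 90;0 0 -0.1 0 0 0 90;0 0 -0.1 0 0 0 0;0 0 -0.1 0 0 0 0;0 0 -0.1 0 0 0 0;0 0 -0.1 0 0 0 0;0 0 -0.1 0 0 0 0;0 0 -0.1 0 0 0 0;0 0 -0.1 0 0 0 0;0 0 -0.1 0 0 0 0", "grip_force": 10}}

```text
time_s: 9.45
ee_pos: [500.7, 41.4, 148.7]
ee_rot: [-180.0, 0.1, 10.0]
force: [-0.9, -0.2, -0.1]
gripper_width: 31.7
gripper_force: 0.0
```

Run:
```python
from workcell import env, eyes
from h import *
s=eyes.grab_frame("scene");st=env.state();print(st["ee_pos"],st["ee_rot"],st["force"],st["gripper_width"])
c=lambda f,x,y,w,h,k:cv2.resize(f["image"][y:y+h,x:x+w],None,fx=k,fy=k,interpolation=cv2.INTER_CUBIC)
cv2.imwrite("pics/m4.png",c(s,195,150,100,100,6))
k=cv2.inRange(cv2.cvtColor(s["image"],cv2.COLOR_BGR2HSV),(22,150,100),(33,255,255))[160:240,220:290]
p=np.argwhere(k);print(p.min(0)+[160,220],p.max(0)+[160,220],len(p))
print("expect foot",proj(s,[501,41.4,34]),"sleeve top",proj(s,[501,41.4,100]))
```

```text
[500.75816428  41.42664793 148.85922877] [1.79998706e+02 3.90803508e-02 1.00037740e+01] [ 0.06134607 -0.09791806  0.67531766] 27.994196309142012
[196 220] [210 251] 121
expect foot (np.float64(247.22557810772548), np.float64(223.58582419359564)) sleeve top (np.float64(247.6276186243281), np.float64(200.18390431655442))
```

View pics/m4.png

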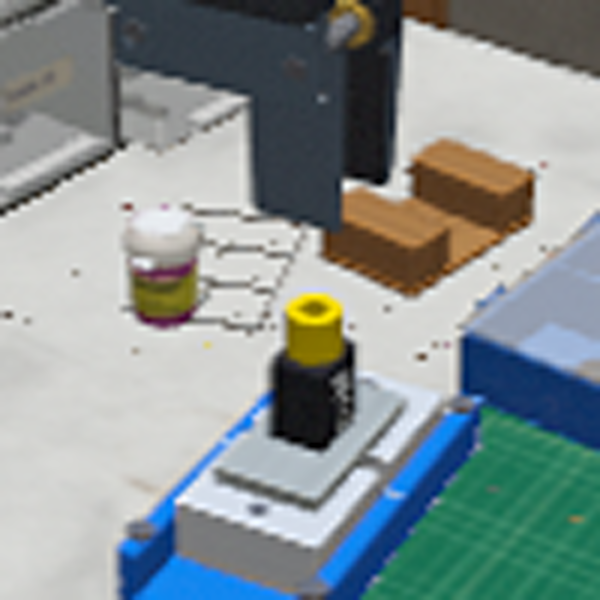

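The gauge stands flat across the slot on its own. The sleeve top is at pixel (247.3,200.8), against an expected (247.6,200.2). Next I finish closing the fingers and press the sleeve.

Call:
{"api": "send_rows", "payload": {"targets": "0 0 0.02 0 0 0 0;0 0 0.035 0 0 0 0;0 0 0.04 0 0 0 0;0 0 0.04 0 0 0 0;0 0 0.04 0 0 0 0;0 0 0.04 0 0 0 0"}}

```text
time_s: 10.0
ee_pos: [501.6, 41.5, 110.0]
ee_rot: [180.0, -0.1, 10.0]
force: [-0.2, -1.0, -0.0]
gripper_width: 0.6
gripper_force: 0.0
```

Call:
{"api": "send_rows", "payload": {"targets": "0 0 0.003 0 0 0 0;0 0 0.006 0 0 0 0;0 0 0.009 0 0 0 0;0 0 0.012 0 0 0 0;0 0 0.012 0 0 0 0;0 0 0.012 0 0 0 0"}}

```text
time_s: 10.5
ee_pos: [500.7, 41.4, 97.0]
ee_rot: [180.0, 0.0, 10.0]
force: [0.2, -0.4, 0.0]
gripper_width: 1.0
gripper_force: 0.0
```

Call:
{"api": "send_rows", "payload": {"targets": "0 0 0.001 0 0 0 0;0 0 0.002 0 0 0 0;0 0 0.003 0 0 0 0;0 0 0.003 0 0 0 0;0 0 0.003 0 0 0 0"}}

```text
time_s: 10.92
ee_pos: [500.9, 41.4, 94.2]
ee_rot: [180.0, -0.0, 10.0]
force: [-0.7, -0.7, 1.4]
gripper_width: 0.5
gripper_force: 0.7
```

Call:
{"api": "send_rows", "payload": {"targets": "0 0 0.0005 0 0 0 0;0 0 0.001 0 0 0 0;0 0 0.001 0 0 0 0;0 0 0.001 0 0 0 0"}}

```text
time_s: 11.25
ee_pos: [500.9, 41.4, 93.2]
ee_rot: [180.0, -0.0, 10.0]
force: [0.0, 0.1, 0.9]
gripper_width: 0.0
gripper_force: 0.9
```

Call:
{"api": "send_rows", "payload": {"targets": "0 0 0.0005 0 0 0 0;0 0 0.001 0 0 0 0;0 0 0.001 0 0 0 0;0 0 0.001 0 0 0 0"}}

```text
time_s: 11.58
ee_pos: [500.9, 41.4, 92.1]
ee_rot: [180.0, -0.0, 10.0]
force: [-0.9, 0.4, 2.3]
gripper_width: 0.8
gripper_force: 0.8
```

Call:
{"api": "send_rows", "payload": {"targets": "0 0 0.0005 0 0 0 0;0 0 0.001 0 0 0 0;0 0 0.001 0 0 0 0;0 0 0.001 0 0 0 0"}}

```text
time_s: 11.92
ee_pos: [500.9, 41.4, 91.1]
ee_rot: [180.0, -0.0, 10.0]
force: [-0.4, 0.3, 2.0]
gripper_width: 0.7
gripper_force: 0.8
```

Call:
{"api": "send_rows", "payload": {"targets": "0 0 0.0005 0 0 0 0;0 0 0.001 0 0 0 0;0 0 0.001 0 0 0 0;0 0 0.001 0 0 0 0"}}

```text
time_s: 12.25
ee_pos: [500.9, 41.4, 90.1]
ee_rot: [180.0, 0.0, 10.0]
force: [-0.6, 0.2, 1.7]
gripper_width: 0.6
gripper_force: 0.8
```

Call:
{"api": "send_rows", "payload": {"targets": "0 0 0.0005 0 0 0 0;0 0 0.001 0 0 0 0;0 0 0.001 0 0 0 0"}}

```text
time_s: 12.5
ee_pos: [500.8, 41.4, 89.1]
ee_rot: [180.0, 0.0, 10.0]
force: [-0.1, 0.1, 1.7]
gripper_width: 0.3
gripper_force: 0.9
```

Call:
{"api": "send_rows", "payload": {"targets": "0 0 0.0005 0 0 0 0;0 0 0.001 0 0 0 0;0 0 0.001 0 0 0 0"}}

```text
time_s: 12.75
ee_pos: [500.8, 41.4, 88.1]
ee_rot: [180.0, 0.0, 10.0]
force: [-0.2, 0.9, 2.0]
gripper_width: 0.4
gripper_force: 0.9
```

Call:
{"api": "send_rows", "payload": {"targets": "0 0 0.0005 0 0 0 0;0 0 0.001 0 0 0 0;0 0 0.001 0 0 0 0"}}

```text
time_s: 13.0
ee_pos: [501.2, 41.5, 87.8]
ee_rot: [180.0, -0.1, 10.0]
force: [-2.4, 0.3, 5.7]
gripper_width: 0.6
gripper_force: 3.1
```

Call:
{"api": "send_rows", "payload": {"targets": "0 0 0.0005 0 0 0 0;0 0 0.0005 0 0 0 0;0 0 0.0005 0 0 0 0;0 0 0.0005 0 0 0 0"}}

```text
time_s: 13.33
ee_pos: [501.6, 41.5, 87.7]
ee_rot: [180.0, -0.1, 10.0]
force: [-1.4, -0.0, 7.8]
gripper_width: 0.1
gripper_force: 4.1
```

Call:
{"api": "send_rows", "payload": {"targets": "0 0 -0.003 0 0 0 0;0 0 -0.01 0 0 0 0;0 0 -0.04 0 0 0 0;0 0 -0.08 0 0 0 0;0 0 -0.1 0 0 0 0;0 0 -0.1 0 0 0 0;0 0 -0.1 0 0 0 0"}}

```text
time_s: 13.92
ee_pos: [501.4, 41.4, 187.8]
ee_rot: [180.0, -0.2, 10.0]
force: [-0.5, 1.0, -1.5]
gripper_width: 0.6
gripper_force: 0.0
```

Run:
```python
from workcell import env, eyes
from h import *
s=eyes.grab_frame("scene");print(env.state()["force"])
cv2.imwrite("pics/m5.png",cv2.resize(s["image"][170:240,205:285],None,fx=8,fy=8,interpolation=cv2.INTER_CUBIC))
```

```text
[-0.31860352  0.52414811 -0.6202936 ]
```

View pics/m5.png

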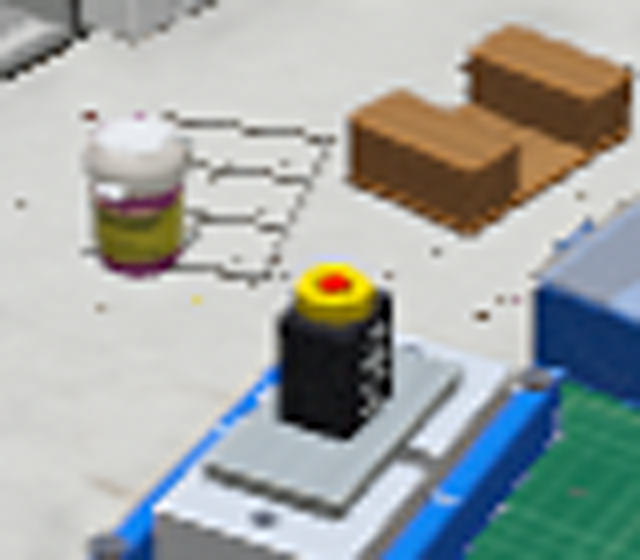

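The red stem is flush inside the yellow ring at about crop (333,285). The gauge is flat and upright, and the pot has not moved. I'm handing the job in.

```bash
python3 -c "
from workcell import env
print(env.job_done())"
```

```text
the job is handed in; nothing more can be done
None
```

The job is handed in: the gauge stands flat in the slot by itself, with the sleeve pressed flush with the red stem and the arm clear of it. The wrist-force readings stayed below 15 N, and the hand-in call gave no verdict.

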